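# Set the burr gap on the valve-stem dressing mill

## Robot

A 7-joint arm with a two-finger parallel gripper is mounted at the origin on the work surface. World frame = base frame: x ahead of the robot, y to its left, z up, the work surface at z = 0. Lengths are in m, angles in degrees, forces in N, time in s.
With the tool pointing down it reaches from about 0.425 to 0.875 m from the base axis. Payload 8.4 kg.
Tool frame: the origin (TCP) lies between the finger pads; the fingertips stand 19 mm ahead of it and the grasp point (between the pads) is the TCP; x points along the fingers, y is the direction in which the jaws open and shut, and the axes are right-handed (so a half turn about x gives the same grasp; the last joint's range is limited). The gripper opens to 87 mm and grips with 3 to 60 N. Pads are 19 mm wide; open, the fingers measure 117 mm over their backs; the gripper's body (75 mm by 190 mm) begins 51 mm behind the grasp point.
Start: joints at [-74.954, 19.091, 2.286, 83.961, -0.768, 76.965, -3.352], TCP at [0.23, 0.608, 0.242] pointing down, gripper open.
Joint ranges: [-147.57, 147.57], [-21.85, 119.76], [-74.77, 79.35], [14.55, 137.4], [-85.83, 265.84], [4.83, 119.75], [-152.11, 152.11]. Speed limits (degrees/s): [127.2, 127.2, 159.86, 159.86, 180, 180, 180].

## Interface

Orientations are given as a 3x3 rotation matrix whose columns are the frame's x, y, z axes.
In Python, from station import * gives the robot as it stands. The module is installed in compiled form; this text tells all that it offers.
- The arm moves only by the tool apply_moves, never from a script. Its argument "motion" is a list of rows, each a list of 7 numbers: the shift along the tool's x, y, z in m, then the turn, a rotation vector about the tool's x, y, z in rad, then the closure in counts, from 0 (fully open) to 255 (shut). A call has exactly 5 rows; each row shifts and turns the commanded pose from where the row before left it, along the tool's axes as they then stand; what a row does not reach is not made up. A row lasts 1/12 s, in which the tool goes at most 41.7 mm and 7.16 degrees, less where a joint would pass 70% of its speed; a pose out of reach is approached as far as the arm can. A call with a gripper value outside its range is refused whole. The fingers move at their own pace and stop on an object; "squeeze" is the grip in N (left out, the last holds). Time passes only in rows, so rows that do not move let the fingers close, or fill a call up. It gives the time, the measured TCP pose, the force and the opening at its end, in the units of the state.
- sense(): the state, without advancing time (a new reading comes with each control period).
- get_image(name): name is "side" or "top" or "wrist"; returns a dict with "image" (420x560x3 uint8, red, green, blue), "intrinsics" (3x3 intrinsics, pixels), "view" (4x4, takes a point from world to camera coordinates); the wrist camera has in their place "tool_from_camera" (4x4, takes a point from camera to tool coordinates, whose origin is the TCP and whose axes are the tool frame's). Camera axes: x right, y down, z forward; pixel columns grow to the right and rows downward; lengths in m; the calibration is good to about 2 mm. A picture is of the moment at which its call begins: read the wrist's pose just before it. There is no depth.
- close_job(): hands the job in, once; it reports no verdict.
The state is a dict: "t": time; "qpos": joint angles; "joint_velocities": joint speeds; "joint_torque": joint torques, N m; "eef_pos": TCP position; "orientation": TCP orientation; "wrist_force": force on the tool from outside, world axes, zero at the start; "moment": the same for the moment, N m; "width": finger opening in m.
Only numpy, scipy, OpenCV 4.12 (cv2) and the standard library are available. Lean on these libraries where they do the work, as an engineer would, in place of code of your own. Each camera call takes 0.05 s, during which the arm holds its last target. There are 200 camera calls.

## Task

Zero the valve-stem dressing mill and set its burr gap: turn the steel adjustment ring clockwise (seen from above) until you feel the burrs just touch, firmly but without forcing them, then back the ring off (counter-clockwise) exactly two clicks from there and let go of it. Leave the tools lying around the mill where they are.

Things in the scene. Friction and masses are not known exactly. Their poses are not given: they have to be found in the camera images.
- mill: Bench mill fixed on the teak crate lid (lid top 20 mm above the table); origin: centre of its underside, z up along the ring's axis. Base plate 120x120x8 mm; grey housing 84 mm across at the foot, 60 mm at its top, 52 mm above the origin; then a neck 44 mm across up to 74 mm. A small crank sticks out on its +x side, to 90 mm from the axis and under 40 mm high. Cannot move.
- adj_ring: Adjustment ring on top of the mill: knurled steel cylinder 54 mm across, 30 mm tall; origin: centre of its underside, 74 mm above the mill's origin. A brass tube 17 mm across stands 14 mm out of its top. x axis along the dark raised rib on its top. Turns about z only: clockwise from above closes the burrs. Starts one to three clicks (0.5 to 1.7 rad of turning) short of touch, never the same.
- ring_grip (a point): Point on the ring's axis 15 mm above its underside, the height to grip; axes as the ring's. The ring clicks every 30 degrees; a click takes up to 0.2 N m. Let go, it snaps to the nearest click. Touch comes 0.04 rad past a click, where nothing shows it; the moment then climbs some 3 to 6 N m per rad: 0.3 to 0.45 N m is a firm touch, over 0.6 forces the burrs. Then 60 degrees back is two clicks.
- gauge: Steel pencil tyre gauge, 135 mm long, 15 mm thick, lying on the lid; bystander. Origin under its middle.
- puller: Chrome T-handled valve stem puller, 175 mm long, 12 mm thick, lying on the lid; bystander. Origin under its middle.
- four_way: Brass four-way valve tool, a flat cross 44 mm across, 9 mm thick, lying on the lid; bystander. Origin at its underside.
- rubber_stem: Green rubber snap-in valve stem, 19 mm across the foot, 40 mm tall, standing on the lid; bystander. Origin at the centre of its foot.

How it is judged:
By the outcome, as a careful person would: the job done as asked, in the order asked, and still so for the second after the job is handed in, with the robot touching nothing.
It also fails if it takes over 72 s, if anything falls off the work surface, if the arm or the gripper's body presses on something with over 40 N, if the wrist force passes 120 N, or if a joint passes its speed limit or range.

## Working session

There is one attempt and no reset: what is moved stays moved. The work goes in short steps, Python scripts to look and compute and a tool call to move; the robot and the scene stay as the last step left them, time stands still between calls to the robot, and variables do not carry over. Pictures are saved under pics/ and viewed, about 8 in all and at most 12, crops included, and the job is handed in when it is done.

Besides the shell and the picture viewer there is one more tool, called after "Call:" in YAML: its name, and indented under it one key for each argument. apply_moves: Moves the arm, as the interface text tells. Its arguments: {"type":"object","properties":{"motion":{"type":"array","items":{"type":"array","items":{"type":"number"}}},"squeeze":{"type":"number"}},"required":["motion"]}

```bash
mkdir -p pics
python3 - <<'E'
from station import *
import cv2,numpy as np
s=sense();print({k:np.round(v,3).tolist() for k,v in s.items()})
for n in("side","top"):
    d=get_image(n);cv2.imwrite(f"pics/{n}0.png",d["image"][:,:,::-1]);print(n,np.round(d["intrinsics"],1).tolist(),np.round(d["view"],4).tolist())
E
```

```text
{'t': 0.0, 'qpos': [-74.953, 19.129, 2.285, 84.011, -0.767, 76.963, -3.352], 'joint_velocities': [-0.038, 0.056, 0.04, 0.027, -0.002, 0.008, -0.029], 'joint_torque': [0.0, -65.637, 1.334, -40.38, -0.06, 0.045, 0.0], 'eef_pos': [0.23, 0.608, 0.241], 'orientation': [[-0.0, 0.354, 0.935], [-0.001, 0.935, -0.354], [-1.0, -0.002, 0.0]], 'wrist_force': [1.186, 0.021, 0.395], 'moment': [0.054, 0.052, 0.028], 'width': 0.087}
side [[455.6, 0.0, 282.1], [0.0, 455.6, 213.0], [0.0, 0.0, 1.0]] [[0.8856, -0.4644, 0.0091, -0.4856], [-0.3267, -0.6368, -0.6984, 0.2583], [0.3301, 0.6155, -0.7156, 0.716], [0.0, 0.0, 0.0, 1.0]]
top [[391.7, 0.0, 274.9], [0.0, 391.7, 210.2], [0.0, 0.0, 1.0]] [[-0.0919, -0.9957, -0.0075, 0.0401], [-0.9602, 0.0906, -0.2642, 0.5818], [0.2638, -0.017, -0.9644, 0.6482], [0.0, 0.0, 0.0, 1.0]]
```

View pics/top0.png

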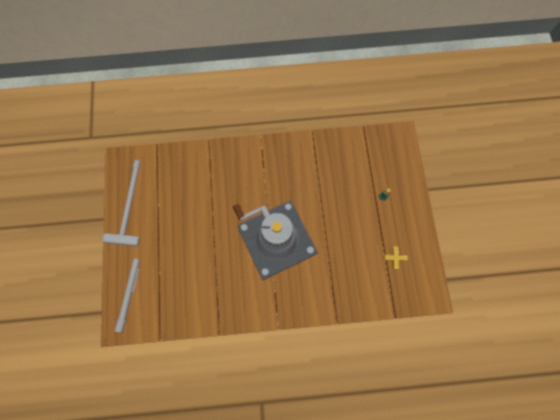

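View pics/side0.png

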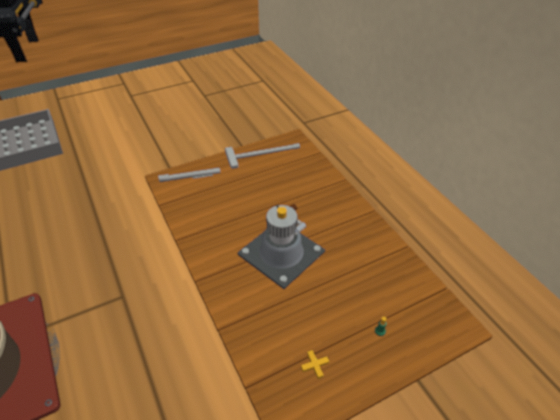

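The top view shows the mill with the brass tube at about (276,227), plate screws at (288,207), (244,227), (265,271) and (310,250), and the dark rib pointing left from the tube. The side view shows the tube at (282,212). The gauge and puller are on the left, and the four-way and rubber stem on the right, all clear of the mill.

```bash
cat > h.py <<'E'
from station import *
import cv2,numpy as np
def ray(d,u,v):
    V=d["view"];R=V[:3,:3];c=-R.T@V[:3,3];r=R.T@np.linalg.inv(d["intrinsics"])@[u,v,1];return c,r
def onz(d,u,v,z):
    c,r=ray(d,u,v);return c+r*(z-c[2])/r[2]
def brass(im,near,rad=25):
    h=cv2.cvtColor(im,cv2.COLOR_RGB2HSV);m=cv2.inRange(h,(18,150,170),(32,255,255))
    k=np.zeros_like(m);cv2.circle(k,near,rad,255,-1);m&=k
    M=cv2.moments(m,True);return M["m10"]/M["m00"],M["m01"]/M["m00"],M["m00"]
E
python3 - <<'E'
from h import *
for n,p in(("top",(276,227)),("side",(282,212))):
    d=get_image(n);b=brass(d["image"],p,12);print(n,b,onz(d,b[0],b[1],.135))
    if n=="top":
        c=[onz(d,u,v,.029) for u,v in((288,207),(244,227),(265,271),(310,250))];print(np.round(c,4),np.mean(c,0))
        print("rib dir",onz(d,263,227,.125)-onz(d,276,229,.125))
        cv2.imwrite("pics/t1.png",cv2.resize(d["image"][185:290,220:330,::-1],None,fx=5,fy=5,interpolation=cv2.INTER_CUBIC))
E
```

```text
top (276.3137254901961, 226.5686274509804, 51.0) [ 0.53894215 -0.01281768  0.135     ]
[[ 0.6008 -0.0415  0.029 ]
 [ 0.5683  0.0486  0.029 ]
 [ 0.4788  0.0149  0.029 ]
 [ 0.511  -0.0751  0.029 ]] [ 0.53972075 -0.01326642  0.029     ]
rib dir [0.00557138 0.02183402 0.        ]
side (281.51162790697674, 210.32558139534885, 43.0) [ 0.53956864 -0.01194299  0.135     ]
```

View pics/t1.png

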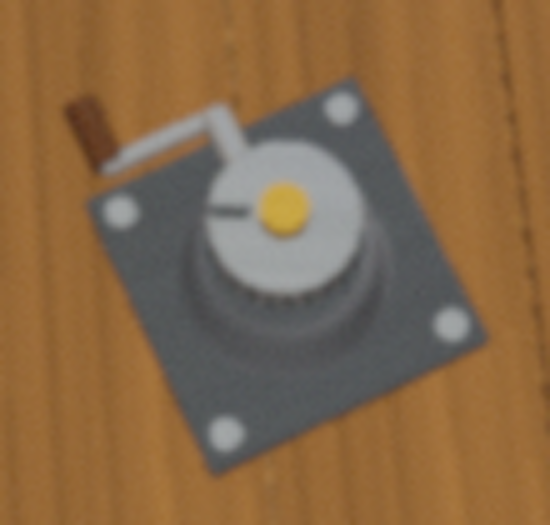

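The ring axis is at about (0.539, -0.0127) and the grip height is z 0.109. Keeping the start orientation should leave joint 7 well wound back for a clockwise turn. I'll transit at the present height first.

Call:
apply_moves:
  motion:
    - [0,-0.0236,0.0254,0,0,0,0]
    - [0,-0.0236,0.0254,0,0,0,0]
    - [0,-0.0236,0.0254,0,0,0,0]
    - [0,-0.0236,0.0254,0,0,0,0]
    - [0,-0.0236,0.0254,0,0,0,0]
  squeeze: 50

```text
t: 0.62
eef_pos: [0.3075, 0.4509, 0.2414]
orientation: [[-0.0, 0.354, 0.935], [-0.0, 0.935, -0.354], [-1.0, -0.0, -0.0]]
wrist_force: [1.1, 0.8, 0.5]
width: 0.087
```

Call:
apply_moves:
  motion:
    - [0,-0.0236,0.0254,0,0,0,0]
    - [0,-0.0236,0.0254,0,0,0,0]
    - [0,-0.0236,0.0254,0,0,0,0]
    - [0,-0.0236,0.0254,0,0,0,0]
    - [0,-0.0236,0.0254,0,0,0,0]

```text
t: 1.03
eef_pos: [0.3845, 0.2956, 0.2416]
orientation: [[-0.0, 0.354, 0.935], [0.0, 0.935, -0.354], [-1.0, 0.0, -0.0]]
wrist_force: [0.2, 0.4, 0.4]
width: 0.0871
```

Call:
apply_moves:
  motion:
    - [0,-0.0236,0.0254,0,0,0,0]
    - [0,-0.0236,0.0254,0,0,0,0]
    - [0,-0.0236,0.0254,0,0,0,0]
    - [0,-0.0236,0.0254,0,0,0,0]
    - [0,-0.0236,0.0254,0,0,0,0]

```text
t: 1.45
eef_pos: [0.4615, 0.1402, 0.2417]
orientation: [[0.0, 0.354, 0.935], [0.0, 0.935, -0.354], [-1.0, 0.0, 0.0]]
wrist_force: [1.1, 0.2, -0.4]
width: 0.0872
```

Call:
apply_moves:
  motion:
    - [0,-0.0236,0.0254,0,0,0,0]
    - [0,-0.0236,0.0254,0,0,0,0]
    - [0,-0.0236,0.0254,0,0,0,0]
    - [0,-0.0236,0.0254,0,0,0,0]
    - [0,0,0,0,0,0,0]

```text
t: 1.87
eef_pos: [0.5244, 0.0105, 0.2419]
orientation: [[0.002, 0.361, 0.932], [-0.003, 0.932, -0.361], [-1.0, -0.002, 0.002]]
wrist_force: [-0.7, -0.3, 0.1]
width: 0.0874
```

```bash
cat >> h.py <<'E'
def st():
    s=sense();y=s["orientation"][:,1]
    print("t",round(s["t"],2),"p",np.round(s["eef_pos"],4),"yaw",round(np.degrees(np.arctan2(y[1],y[0])),2),"q7",s["qpos"][6].round(1) if hasattr(s["qpos"][6],'round') else s["qpos"][6],"F",np.round(s["wrist_force"],2),"M",np.round(s["moment"],3),"w",round(s["width"],4));return s
def err(x,y,z):
    s=st();print("tool delta",np.round(s["orientation"].T@(np.array([x,y,z])-s["eef_pos"]),4))
    d=s["orientation"];print("x axis",np.round(d[:,0],4));return s
E
python3 - <<'E'
from h import *
s=err(.5393,-.0127,.2);print(np.round(s["qpos"],1))
w=get_image("wrist");cv2.imwrite("pics/w1.png",w["image"][:,:,::-1]);print(w["intrinsics"],w["tool_from_camera"])
E
```

```text
t 1.87 p [0.5244 0.0105 0.2419] yaw 68.81 q7 65.1 F [-0.71 -0.33  0.09] M [ 0.013  0.072 -0.02 ] w 0.0874
tool delta [ 0.042  -0.0162  0.0221]
x axis [ 0.0017 -0.0025 -1.    ]
[-37.9   3.9  33.7 102.8  -2.1  73.9  65.1]
[[291.49998943   0.         279.36145739]
 [  0.         291.49998943 207.8469305 ]
 [  0.           0.           1.        ]] [[-1.42591759e-03 -2.52964629e-01  9.67474477e-01 -1.43489566e-01]
 [ 9.99998929e-01 -6.80646863e-04  1.29588585e-03  6.11657319e-04]
 [ 3.30695185e-04  9.67475288e-01  2.52965329e-01 -6.81590079e-02]
 [ 0.00000000e+00  0.00000000e+00  0.00000000e+00  1.00000000e+00]]
```

View pics/w1.png

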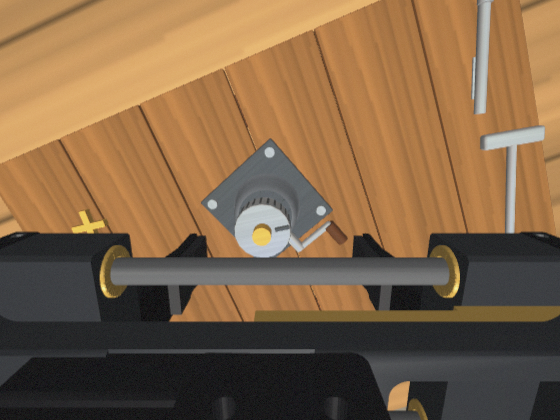

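The wrist view shows the mill with its brass tube at (262,236), and all the tools clear of the fingers. Next I centre over the ring, then check again.

Call:
apply_moves:
  motion:
    - [0.006,-0.0054,0.0074,0,0,0,0]
    - [0.006,-0.0054,0.0074,0,0,0,0]
    - [0.006,-0.0054,0.0073,0,0,0,0]
    - [0,0,0,0,0,0,0]
    - [0,0,0,0,0,0,0]

```text
t: 2.33
eef_pos: [0.5374, -0.0054, 0.2228]
orientation: [[-0.001, 0.354, 0.935], [-0.001, 0.935, -0.354], [-1.0, -0.001, -0.001]]
wrist_force: [0.9, 0.1, -0.1]
width: 0.0865
```

Run:
```python
from h import *
s=err(.5393,-.0127,.109)
w=get_image("wrist");R=s["orientation"];T=w["tool_from_camera"]
h=cv2.cvtColor(w["image"],cv2.COLOR_RGB2HSV);m=cv2.inRange(h,(20,150,120),(32,255,255))
n,l,S,c=cv2.connectedComponentsWithStats(m)
for i in range(1,n):
    if S[i,4]>80:
        r=R@T[:3,:3]@np.linalg.inv(w["intrinsics"])@[*c[i],1];o=s["eef_pos"]+R@T[:3,3]
        print(S[i],c[i],[np.round(o+r*(z-o[2])/r[2],4) for z in(.136,)])
```

```text
t 2.33 p [ 0.5374 -0.0054  0.2228] yaw 69.24 q7 69.1 F [ 0.94  0.09 -0.15] M [ 0.001 -0.055  0.028] w 0.0865
tool delta [ 0.1138 -0.006   0.0045]
x axis [-1.4e-03 -6.0e-04 -1.0e+00]
[ 66 200  35  33 415] [ 82.93975904 216.38554217] [array([ 0.4796, -0.1555,  0.136 ])]
[262 214  19  20 150] [271.21333333 220.73333333] [array([ 0.5381, -0.012 ,  0.136 ])]
```

Call:
apply_moves:
  motion:
    - [0,-0.0061,0.004,0,0,0,0]
    - [0.012,0,0,0,0,0,0]
    - [0.012,0,0,0,0,0,0]
    - [0.012,0,0,0,0,0,0]
    - [0,0,0,0,0,0,0]

```text
t: 2.8
eef_pos: [0.5375, -0.0121, 0.1843]
orientation: [[-0.004, 0.354, 0.935], [-0.001, 0.935, -0.354], [-1.0, -0.002, -0.004]]
wrist_force: [-0.2, -0.2, -1.4]
width: 0.087
```

Run:
```python
from h import *
err(.539,-.0125,.109)
```

```text
t 2.8 p [ 0.5375 -0.0121  0.1843] yaw 69.29 q7 71.1 F [-0.16 -0.16 -1.37] M [ 0.027  0.077 -0.032] w 0.087
tool delta [0.0753 0.0004 0.0019]
x axis [-4.4e-03 -8.0e-04 -1.0e+00]
```

Call:
apply_moves:
  motion:
    - [0.015,0,0.001,0,-0.002,0.001,0]
    - [0.015,0,0.001,0,-0.001,0.001,0]
    - [0.015,0,0,0,0,0,0]
    - [0.015,0,0,0,0,0,0]
    - [0.015,0,0,0,0,0,0]

```text
t: 3.22
eef_pos: [0.5411, -0.0129, 0.1116]
orientation: [[0.003, 0.354, 0.935], [0.001, 0.935, -0.354], [-1.0, 0.002, 0.003]]
wrist_force: [-0.2, -0.2, 0.2]
width: 0.0869
```

Call:
apply_moves:
  motion:
    - [0,0,0,0,0,0,0]
    - [0,0,0,0,0,0,0]
    - [0,0,0,0,0,0,0]
    - [0,0,0,0,0,0,0]
    - [0,0,0,0,0,0,0]

```text
t: 3.63
eef_pos: [0.5419, -0.013, 0.1135]
orientation: [[0.005, 0.354, 0.935], [0.001, 0.935, -0.354], [-1.0, 0.003, 0.004]]
wrist_force: [-0.3, -0.8, -0.5]
width: 0.0868
```

Run:
```python
from h import *
err(.539,-.0125,.109)
w=get_image("wrist");cv2.imwrite("pics/w2.png",w["image"][:,:,::-1])
```

```text
t 3.63 p [ 0.5419 -0.013   0.1135] yaw 69.27 q7 74.2 F [-0.31 -0.81 -0.51] M [-0.005  0.054  0.018] w 0.0868
tool delta [ 0.0045 -0.0006 -0.0029]
x axis [ 0.0049  0.0012 -1.    ]
```

View pics/w2.png

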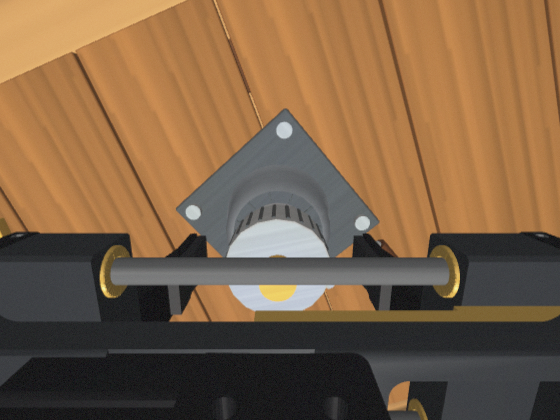

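The ring sits between the fingers, centred near column 278, with the tube at (278,288). I'll correct the small offset and close.

Call:
apply_moves:
  motion:
    - [0.0045,-0.0006,-0.0029,0,0.004,-0.002,0]
    - [0,0,0,0,0,0,0]
    - [0,0,0,0,0,0,0]
    - [0,0,0,0,0,0,0]
    - [0,0,0,0,0,0,0]

```text
t: 4.1
eef_pos: [0.5384, -0.0126, 0.1081]
orientation: [[-0.001, 0.354, 0.935], [0.0, 0.935, -0.354], [-1.0, -0.0, -0.001]]
wrist_force: [0.3, 0.0, 0.2]
width: 0.0869
```

Run:
```python
from h import *
err(.539,-.0125,.109)
```

```text
t 4.1 p [ 0.5384 -0.0126  0.1081] yaw 69.27 q7 74.2 F [0.29 0.04 0.19] M [ 0.016  0.02  -0.031] w 0.0869
tool delta [-0.0009  0.0003  0.0005]
x axis [-9.e-04  3.e-04 -1.e+00]
```

Call:
apply_moves:
  motion:
    - [0,0,0,0,0,0,255]
    - [0,0,0,0,0,0,255]
    - [0,0,0,0,0,0,255]
    - [0,0,0,0,0,0,255]
    - [0,0,0,0,0,0,255]
  squeeze: 50

```text
t: 4.52
eef_pos: [0.5384, -0.0126, 0.1081]
orientation: [[-0.001, 0.354, 0.935], [0.0, 0.935, -0.354], [-1.0, -0.0, -0.001]]
wrist_force: [-0.4, -0.1, 0.6]
width: 0.0615
```

Call:
apply_moves:
  motion:
    - [0,0,0,0,0,0,255]
    - [0,0,0,0,0,0,255]
    - [0,0,0,0,0,0,255]
    - [0,0,0,0,0,0,255]
    - [0,0,0,0,0,0,255]

```text
t: 4.93
eef_pos: [0.5384, -0.0127, 0.1081]
orientation: [[-0.001, 0.354, 0.935], [0.0, 0.935, -0.354], [-1.0, -0.0, -0.001]]
wrist_force: [-0.4, -0.8, 0.5]
width: 0.0529
```

Run:
```python
from h import *
err(.539,-.0125,.109)
```

```text
t 4.93 p [ 0.5384 -0.0127  0.1081] yaw 69.27 q7 74.2 F [-0.4  -0.84  0.51] M [-0.158  0.095  0.032] w 0.0529
tool delta [-0.0009  0.0004  0.0005]
x axis [-1.e-03  2.e-04 -1.e+00]
```

Call:
apply_moves:
  motion:
    - [0,0,0,0.1,0,0,255]
    - [0,0,0,0.1,0,0,255]
    - [0,0,0,0.1,0,0,255]
    - [0,0,0,0.1,0,0,255]
    - [0,0,0,0,0,0,255]

```text
t: 5.35
eef_pos: [0.5387, -0.0122, 0.1081]
orientation: [[-0.0, 0.693, 0.721], [0.001, 0.721, -0.693], [-1.0, 0.0, -0.001]]
wrist_force: [-0.1, 0.3, -0.7]
width: 0.053
```

```bash
cat >> h.py <<'E'
def mom(n=6,img=None):
    Y=[];M=[];
    for i in range(n):
        s=sense();y=s["orientation"][:,1];Y.append(np.degrees(np.arctan2(y[1],y[0])));M.append(s["moment"][2])
        if i<n-1:w=get_image("top")
    d=69.27-np.mean(Y)
    print("t",round(s["t"],2),"p",np.round(s["eef_pos"],4),"turned",round(d,2),"cw; Mz mean",round(np.mean(M),3),np.round(M,2),"F",np.round(s["wrist_force"],1),"w",round(s["width"],4),"q7",round(s["qpos"][6],1))
E
python3 -c "from h import *;mom()"
```

```text
t 5.6 p [ 0.5387 -0.0122  0.1081] turned 22.81 cw; Mz mean 0.107 [0.1  0.09 0.08 0.1  0.12 0.15] F [ 2.5  2.3 -2.8] w 0.053 q7 52.5
```

Call:
apply_moves:
  motion:
    - [0,0,0,0.02,0,0,255]
    - [0,0,0,0.02,0,0,255]
    - [0,0,0,0.02,0,0,255]
    - [0,0,0,0,0,0,255]
    - [0,0,0,0,0,0,255]

```text
t: 6.02
eef_pos: [0.5387, -0.0121, 0.1081]
orientation: [[-0.0, 0.733, 0.68], [0.001, 0.68, -0.733], [-1.0, 0.0, -0.001]]
wrist_force: [3.9, 3.4, -3.3]
width: 0.0529
```

```bash
python3 -c "from h import *;mom()"
```

```text
t 6.27 p [ 0.5387 -0.0121  0.1081] turned 26.39 cw; Mz mean 0.138 [0.15 0.11 0.1  0.19 0.13 0.15] F [ 4.   3.2 -2.8] w 0.0532 q7 49.1
```

Call:
apply_moves:
  motion:
    - [0,0,0,0.02,0,0,255]
    - [0,0,0,0.02,0,0,255]
    - [0,0,0,0,0,0,255]
    - [0,0,0,0,0,0,255]
    - [0,0,0,0,0,0,255]

```text
t: 6.68
eef_pos: [0.5388, -0.0121, 0.1081]
orientation: [[-0.0, 0.759, 0.651], [0.001, 0.651, -0.759], [-1.0, 0.0, -0.001]]
wrist_force: [4.9, 3.6, -4.4]
width: 0.0531
```

```bash
python3 -c "from h import *;mom()"
```

```text
t 6.93 p [ 0.5388 -0.0121  0.1081] turned 28.69 cw; Mz mean -0.013 [ 0.02 -0.04 -0.   -0.   -0.04 -0.03] F [ 4.7  3.8 -3.1] w 0.0528 q7 46.9
```

Call:
apply_moves:
  motion:
    - [0,0,0,0.02,0,0,255]
    - [0,0,0,0.02,0,0,255]
    - [0,0,0,0.02,0,0,255]
    - [0,0,0,0,0,0,255]
    - [0,0,0,0,0,0,255]

```text
t: 7.35
eef_pos: [0.5388, -0.0121, 0.1081]
orientation: [[0.0, 0.797, 0.604], [0.001, 0.604, -0.797], [-1.0, 0.001, -0.001]]
wrist_force: [3.9, 3.3, -4.0]
width: 0.0529
```

```bash
python3 -c "from h import *;mom()"
```

```text
t 7.6 p [ 0.5388 -0.0121  0.1081] turned 32.13 cw; Mz mean 0.019 [ 0.01  0.01 -0.03  0.03  0.06  0.03] F [ 4.9  4.3 -5.4] w 0.0527 q7 43.6
```

Call:
apply_moves:
  motion:
    - [0,0,0,0.02,0,0,255]
    - [0,0,0,0.02,0,0,255]
    - [0,0,0,0,0,0,255]
    - [0,0,0,0,0,0,255]
    - [0,0,0,0,0,0,255]

```text
t: 8.02
eef_pos: [0.5389, -0.0121, 0.1081]
orientation: [[0.0, 0.821, 0.571], [0.001, 0.571, -0.821], [-1.0, 0.001, -0.001]]
wrist_force: [5.1, 4.0, -3.7]
width: 0.0532
```

```bash
python3 -c "from h import *;mom()"
```

```text
t 8.27 p [ 0.5389 -0.0121  0.1081] turned 34.42 cw; Mz mean -0.07 [-0.04 -0.06 -0.08 -0.07 -0.1  -0.07] F [ 5.3  3.6 -4. ] w 0.0529 q7 41.5
```

Call:
apply_moves:
  motion:
    - [0,0,0,0.02,0,0,255]
    - [0,0,0,0.02,0,0,255]
    - [0,0,0,0.02,0,0,255]
    - [0,0,0,0.02,0,0,255]
    - [0,0,0,0,0,0,255]

```text
t: 8.68
eef_pos: [0.539, -0.0121, 0.1081]
orientation: [[0.0, 0.864, 0.503], [0.001, 0.503, -0.864], [-1.0, 0.001, -0.0]]
wrist_force: [6.0, 4.6, -4.1]
width: 0.0527
```

```bash
python3 -c "from h import *;mom()"
```

```text
t 8.93 p [ 0.539  -0.0121  0.1081] turned 39.03 cw; Mz mean -0.134 [-0.16 -0.15 -0.12 -0.13 -0.12 -0.13] F [ 6.5  4.  -5.4] w 0.0531 q7 37.1
```

Call:
apply_moves:
  motion:
    - [0,0,0,0.02,0,0,255]
    - [0,0,0,0.02,0,0,255]
    - [0,0,0,0.02,0,0,255]
    - [0,0,0,0,0,0,255]
    - [0,0,0,0,0,0,255]

```text
t: 9.35
eef_pos: [0.539, -0.012, 0.1081]
orientation: [[0.0, 0.892, 0.451], [0.001, 0.451, -0.892], [-1.0, 0.001, -0.0]]
wrist_force: [6.6, 5.1, -4.8]
width: 0.0527
```

```bash
python3 -c "
from h import *;mom()
w=get_image('wrist');cv2.imwrite('pics/w3.png',w['image'][:,:,::-1]);w=get_image('top');cv2.imwrite('pics/t3.png',cv2.resize(w['image'][165:290,200:350,::-1],None,fx=4,fy=4))"
```

```text
t 9.6 p [ 0.539  -0.012   0.1081] turned 42.44 cw; Mz mean -0.041 [-0.05 -0.05 -0.03  0.   -0.05 -0.06] F [ 6.3  3.8 -5.2] w 0.0529 q7 33.9
```

View pics/w3.png

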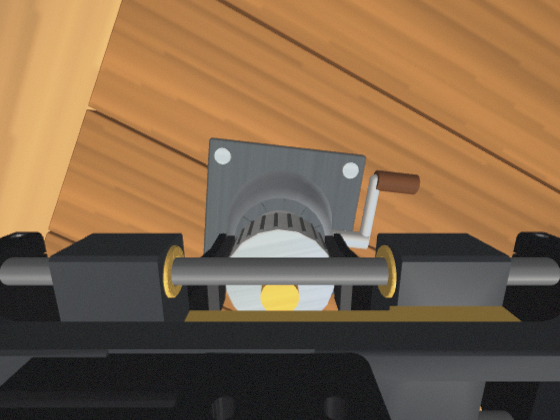

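The grip holds and the tube stays centred at (280,297). The moment trace is a sine of about 0.14 N m, with a click near 44° of turn. I'll carry on in small steps.

Call:
apply_moves:
  motion:
    - [0,0,0,0.02,0,0,255]
    - [0,0,0,0.02,0,0,255]
    - [0,0,0,0.02,0,0,255]
    - [0,0,0,0,0,0,255]
    - [0,0,0,0,0,0,255]

```text
t: 10.12
eef_pos: [0.5391, -0.012, 0.1081]
orientation: [[0.001, 0.918, 0.397], [0.001, 0.397, -0.918], [-1.0, 0.001, -0.0]]
wrist_force: [6.6, 3.9, -5.2]
width: 0.0532
```

```bash
python3 -c "from h import *;mom()"
```

```text
t 10.37 p [ 0.5391 -0.012   0.1081] turned 45.87 cw; Mz mean 0.013 [-0.04  0.06 -0.01 -0.01  0.04  0.04] F [ 6.8  4.8 -5.1] w 0.0531 q7 30.7
```

Call:
apply_moves:
  motion:
    - [0,0,0,0.02,0,0,255]
    - [0,0,0,0.02,0,0,255]
    - [0,0,0,0,0,0,255]
    - [0,0,0,0,0,0,255]
    - [0,0,0,0,0,0,255]

```text
t: 10.78
eef_pos: [0.5391, -0.0119, 0.1081]
orientation: [[0.001, 0.933, 0.36], [0.001, 0.36, -0.933], [-1.0, 0.001, -0.0]]
wrist_force: [7.2, 4.1, -5.8]
width: 0.0531
```

```bash
python3 -c "from h import *;mom()"
```

```text
t 11.03 p [ 0.5391 -0.012   0.1081] turned 48.15 cw; Mz mean 0.062 [0.03 0.01 0.13 0.05 0.08 0.07] F [ 7.   4.6 -5.5] w 0.053 q7 28.5
```

Call:
apply_moves:
  motion:
    - [0,0,0,0.02,0,0,255]
    - [0,0,0,0.02,0,0,255]
    - [0,0,0,0,0,0,255]
    - [0,0,0,0,0,0,255]
    - [0,0,0,0,0,0,255]

```text
t: 11.45
eef_pos: [0.5392, -0.0119, 0.1081]
orientation: [[0.001, 0.946, 0.323], [0.001, 0.323, -0.946], [-1.0, 0.001, -0.0]]
wrist_force: [6.4, 3.8, -6.7]
width: 0.0527
```

```bash
python3 -c "from h import *;mom()"
```

```text
t 11.7 p [ 0.5392 -0.0119  0.1082] turned 50.42 cw; Mz mean 0.215 [0.23 0.24 0.22 0.21 0.22 0.18] F [ 7.4  4.6 -5.1] w 0.0529 q7 26.4
```

Call:
apply_moves:
  motion:
    - [0,0,0,0.02,0,0,255]
    - [0,0,0,0,0,0,255]
    - [0,0,0,0,0,0,255]
    - [0,0,0,0,0,0,255]
    - [0,0,0,0,0,0,255]

```text
t: 12.12
eef_pos: [0.5392, -0.0119, 0.1081]
orientation: [[0.001, 0.953, 0.304], [0.001, 0.304, -0.953], [-1.0, 0.001, -0.0]]
wrist_force: [6.6, 3.7, -6.7]
width: 0.0532
```

```bash
python3 -c "from h import *;mom()"
```

```text
t 12.37 p [ 0.5392 -0.0119  0.1081] turned 51.56 cw; Mz mean 0.284 [0.29 0.3  0.3  0.29 0.27 0.26] F [ 7.1  3.9 -6.9] w 0.053 q7 25.3
```

Call:
apply_moves:
  motion:
    - [0,0,0,0.015,0,0,255]
    - [0,0,0,0,0,0,255]
    - [0,0,0,0,0,0,255]
    - [0,0,0,0,0,0,255]
    - [0,0,0,0,0,0,255]

```text
t: 12.78
eef_pos: [0.5392, -0.0118, 0.1081]
orientation: [[0.001, 0.957, 0.29], [0.001, 0.29, -0.957], [-1.0, 0.001, -0.0]]
wrist_force: [7.4, 3.9, -5.8]
width: 0.0531
```

```bash
python3 -c "from h import *;mom()"
```

```text
t 13.03 p [ 0.5392 -0.0118  0.1081] turned 52.41 cw; Mz mean 0.361 [0.38 0.36 0.36 0.34 0.32 0.4 ] F [ 7.5  4.4 -6.1] w 0.0527 q7 24.5
```

Call:
apply_moves:
  motion:
    - [0,0,0,0.016,0,0,255]
    - [0,0,0,0,0,0,255]
    - [0,0,0,0,0,0,255]
    - [0,0,0,0,0,0,255]
    - [0,0,0,0,0,0,255]

```text
t: 13.45
eef_pos: [0.5392, -0.0118, 0.1081]
orientation: [[0.001, 0.961, 0.275], [0.001, 0.275, -0.961], [-1.0, 0.001, -0.0]]
wrist_force: [8.0, 4.1, -7.3]
width: 0.053
```

```bash
python3 -c "from h import *;mom(10)"
```

```text
t 13.9 p [ 0.5392 -0.0118  0.1081] turned 53.32 cw; Mz mean 0.42 [0.43 0.42 0.39 0.41 0.44 0.4  0.43 0.4  0.42 0.45] F [ 7.2  4.7 -7.8] w 0.0531 q7 23.6
```

A firm touch is reached at about 0.42 N m. Now backing off two clicks, aiming for the click near -15° on this scale.

Call:
apply_moves:
  motion:
    - [0,0,0,-0.09,0,0,255]
    - [0,0,0,-0.09,0,0,255]
    - [0,0,0,-0.09,0,0,255]
    - [0,0,0,-0.09,0,0,255]
    - [0,0,0,-0.09,0,0,255]

```text
t: 14.32
eef_pos: [0.5387, -0.0121, 0.1081]
orientation: [[-0.0, 0.744, 0.668], [0.001, 0.668, -0.744], [-1.0, 0.0, -0.001]]
wrist_force: [2.6, 3.8, -3.1]
width: 0.0531
```

```bash
python3 -c "from h import *;mom(3)"
```

```text
t 14.42 p [ 0.5388 -0.0122  0.1081] turned 27.22 cw; Mz mean 0.114 [0.1  0.18 0.06] F [ 3.2  4.6 -3.3] w 0.0531 q7 48.1
```

Call:
apply_moves:
  motion:
    - [0,0,0,-0.09,0,0,255]
    - [0,0,0,-0.09,0,0,255]
    - [0,0,0,-0.09,0,0,255]
    - [0,0,0,-0.06,0,0,255]
    - [0,0,0,0,0,0,255]

```text
t: 14.83
eef_pos: [0.5384, -0.0126, 0.1081]
orientation: [[-0.001, 0.489, 0.872], [0.001, 0.872, -0.489], [-1.0, 0.0, -0.001]]
wrist_force: [3.2, 3.4, -2.6]
width: 0.0527
```

```bash
python3 -c "from h import *;mom(4)"
```

```text
t 14.98 p [ 0.5385 -0.0125  0.1081] turned 8.74 cw; Mz mean -0.063 [-0.04 -0.08 -0.06 -0.07] F [ 2.2  2.6 -1.1] w 0.0529 q7 65.8
```

Call:
apply_moves:
  motion:
    - [0,0,0,-0.05,0,0,255]
    - [0,0,0,-0.05,0,0,255]
    - [0,0,0,-0.05,0,0,255]
    - [0,0,0,0,0,0,255]
    - [0,0,0,0,0,0,255]

```text
t: 15.4
eef_pos: [0.5384, -0.0127, 0.1081]
orientation: [[-0.001, 0.358, 0.934], [0.0, 0.934, -0.358], [-1.0, -0.0, -0.001]]
wrist_force: [3.4, -0.5, -1.4]
width: 0.0532
```

```bash
python3 -c "from h import *;mom(5)"
```

```text
t 15.6 p [ 0.5384 -0.0127  0.1081] turned 0.19 cw; Mz mean 0.021 [ 0.03 -0.    0.12  0.02 -0.07] F [ 2.7  1.9 -0.5] w 0.0527 q7 74.0
```

Call:
apply_moves:
  motion:
    - [0,0,0,-0.05,0,0,255]
    - [0,0,0,-0.05,0,0,255]
    - [0,0,0,0,0,0,255]
    - [0,0,0,0,0,0,255]
    - [0,0,0,0,0,0,255]

```text
t: 16.02
eef_pos: [0.5383, -0.0128, 0.1081]
orientation: [[-0.001, 0.262, 0.965], [0.0, 0.965, -0.262], [-1.0, -0.0, -0.001]]
wrist_force: [1.9, 0.7, -0.1]
width: 0.0531
```

```bash
python3 -c "from h import *;mom(5)"
```

```text
t 16.22 p [ 0.5383 -0.0128  0.1081] turned -5.58 cw; Mz mean 0.049 [ 0.06  0.05  0.13  0.01 -0.01] F [ 1.9  0.2 -0.5] w 0.0533 q7 79.6
```

Call:
apply_moves:
  motion:
    - [0,0,0,-0.04,0,0,255]
    - [0,0,0,-0.04,0,0,255]
    - [0,0,0,-0.04,0,0,255]
    - [0,0,0,0,0,0,255]
    - [0,0,0,0,0,0,255]

```text
t: 16.63
eef_pos: [0.5382, -0.013, 0.108]
orientation: [[-0.001, 0.144, 0.99], [-0.0, 0.99, -0.144], [-1.0, -0.0, -0.001]]
wrist_force: [0.6, -0.6, 0.7]
width: 0.0529
```

```bash
python3 -c "from h import *;mom(6)"
```

```text
t 16.88 p [ 0.5382 -0.013   0.108 ] turned -12.46 cw; Mz mean -0.003 [ 0.05  0.02 -0.04 -0.01 -0.04  0.  ] F [ 0.4 -1.7  0.7] w 0.053 q7 86.1
```

Call:
apply_moves:
  motion:
    - [0,0,0,0,0,0,0]
    - [0,0,0,0,0,0,0]
    - [0,0,0,0,0,0,0]
    - [0,0,0,0,0,0,0]
    - [0,0,0,0,0,0,0]

```text
t: 17.3
eef_pos: [0.5383, -0.0124, 0.108]
orientation: [[-0.001, 0.142, 0.99], [0.0, 0.99, -0.142], [-1.0, 0.0, -0.001]]
wrist_force: [-0.1, -0.2, -0.4]
width: 0.0784
```

Call:
apply_moves:
  motion:
    - [0,0,0,0,0,0,0]
    - [0,0,0,0,0,0,0]
    - [0,0,0,0,0,0,0]
    - [0,0,0,0,0,0,0]
    - [0,0,0,0,0,0,0]

```text
t: 17.72
eef_pos: [0.5384, -0.0126, 0.1081]
orientation: [[-0.001, 0.142, 0.99], [0.0, 0.99, -0.142], [-1.0, 0.0, -0.001]]
wrist_force: [-0.5, 0.0, 0.0]
width: 0.0872
```

Call:
apply_moves:
  motion:
    - [-0.01,0,0,0,0,0,0]
    - [-0.02,0,0,0,0,0,0]
    - [-0.03,0,0,0,0,0,0]
    - [-0.03,0,0,0,0,0,0]
    - [-0.03,0,0,0,0,0,0]

```text
t: 18.13
eef_pos: [0.5382, -0.013, 0.2301]
orientation: [[-0.001, 0.143, 0.99], [0.0, 0.99, -0.143], [-1.0, 0.0, -0.001]]
wrist_force: [1.2, 0.2, 1.4]
width: 0.0871
```

Call:
apply_moves:
  motion:
    - [0,0,-0.04,0,0,0,0]
    - [0,0,-0.04,0,0,0,0]
    - [0,0.04,0,0,0,0,0]
    - [0,0.04,0,0,0,0,0]
    - [0,0.04,0,0,0,0,0]

```text
t: 18.55
eef_pos: [0.476, 0.1186, 0.2301]
orientation: [[0.002, 0.144, 0.99], [0.003, 0.99, -0.144], [-1.0, 0.004, 0.001]]
wrist_force: [1.0, 0.2, -0.1]
width: 0.0869
```

```bash
python3 -c "
from h import *;st()
w=get_image('top');cv2.imwrite('pics/t4.png',cv2.resize(w['image'][185:290,220:330,::-1],None,fx=5,fy=5,interpolation=cv2.INTER_CUBIC))"
```

```text
t 18.55 p [0.476  0.1186 0.2301] yaw 81.72 q7 62.9 F [ 1.05  0.18 -0.07] M [ 0.056 -0.084  0.02 ] w 0.0869
```

View pics/t4.png

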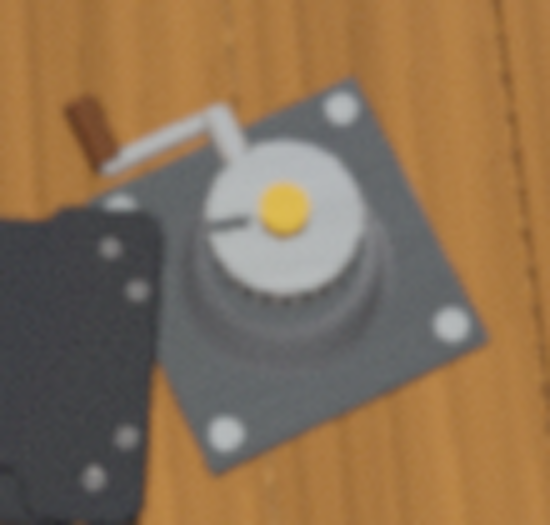

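Run:
```python
from h import *
d=get_image("top");cx=onz(d,276.3,226.6,.138)
out=[]
for f in("pics/top0.png",None):
    im=cv2.imread(f)[:,:,::-1] if f else d["image"]
    g=cv2.cvtColor(np.ascontiguousarray(im),cv2.COLOR_RGB2GRAY).astype(np.float32)
    V=d["view"];K=d["intrinsics"];a=np.radians(np.arange(0,360,1.));P=np.zeros(360)
    for r in np.arange(.013,.023,.001):
        X=np.c_[.539+r*np.cos(a),-.0125+r*np.sin(a),np.full(360,.1245)]
        c=X@V[:3,:3].T+V[:3,3];p=c@K.T;p=(p[:,:2]/p[:,2:]).astype(np.float32)
        P+=cv2.remap(g,p[:,:1].copy(),p[:,1:].copy(),cv2.INTER_CUBIC).ravel()/10
    w=np.clip(np.median(P)-15-P,0,None);i=np.argmax(w);k=np.arange(-30,31);ww=w[(i+k)%360];out.append(i+(k*ww).sum()/ww.sum());print(i,out[-1],P.min(),np.median(P))
print("ccw change",out[1]-out[0])
from scipy.optimize import least_squares
T=np.array([22.8,26.4,28.7,32.1,34.4,39,42.4,45.9,48.15,50.4,51.56,52.4,53.3,27.2,8.74,.19,-5.6,-12.5])
M=np.array([.107,.138,-.013,.019,-.07,-.134,-.041,.013,.062,.215,.284,.361,.42,.114,-.063,.021,.049,-.003])
g=np.r_[np.ones(13),-np.ones(5)]
m=lambda x:x[0]*np.sin(12*np.radians(T-x[1]))+x[2]*np.clip(np.radians(T-x[1])-.04,0,None)+x[3]*g
s=least_squares(lambda x:m(x)-M,[.14,45,4,0]);print(s.x,np.round(s.fun,2))
```

```text
79 78.87219869878535 101.27422142028809 162.18025588989258
92 92.31676387587504 115.22715187072754 180.16696739196777
ccw change 13.444565177089686
[9.72054223e-02 4.61585311e+01 3.74428895e+00 4.82577799e-03] [-0.01 -0.05  0.07 -0.03  0.01  0.04 -0.02 -0.01 -0.02 -0.01  0.01 -0.
 -0.   -0.05 -0.04 -0.01  0.04  0.03]
```

```bash
python3 -c "
from h import *;st();print(close_job())"
```

```text
t 18.65 p [0.476  0.1243 0.229 ] yaw 82.29 q7 62.9 F [ 0.29 -0.99 -0.28] M [-0.027 -0.005 -0.019] w 0.087
the job is handed in; nothing more can be done
None
```

I turned the ring clockwise about 53° to a firm touch, backed it off two clicks, let go and moved the arm clear. The job was handed in at 18.65 s.

- **Touch:** the wrist read about 0.42 N m at the furthest point, with single readings no higher than 0.45. A fit to all the readings puts the burrs' own share at about 0.32 N m, the rest being click moment.
- **Back-off:** the moment passed two click crests on the way back and was zero when I let go.
- **Ring position:** the top camera shows the ring 13.4° counter-clockwise of its start. The fit predicts 13.8° for the second click back, so the two agree.
- **After release:** the wrist force read about zero. I did not move any of the other tools, but I took no final picture of all of them.

The start did not look quite as described. The moment trace suggests the ring began about half a click away from a click position. The click count relies on the readings at touch and on the way back, so this does not affect it.

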